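Cover plate under the packing-list stand's sprung clips

TASK

Pick up the narrower of the two clear cover plates by its lift bar, lay it on the bed at the mouth of the packing-list stand, and slide it along the bed, under the guide lips and both sprung clips, until it is fully home against the end stop and both clips have snapped down behind its raised front bead; then let go. Be gentle: never push the plate against the stand or its clips with more than about 25 N. Leave the wide plate and the groceries where they are.

Things in the scene. Friction and masses are not known exactly. Their poses are not given: they have to be found in the camera images.
- stand: Packing-list stand fixed on the table: grey block, x = -140 to +124 mm, 130 mm wide (y), turned by up to 0.35 rad. Its flat bed lies 20 to 32 mm above the table (height varies). Origin on its centre line, 20 mm below the bed; x is the slide-in direction (from the mouth, nearer the robot, to the end stop), z up. Home, the plate's origin is at x = -16 to -4, y = 0 (within 2), z = 20 mm here.
- stand_mouth (a point): Middle of the stand's open mouth, on the bed, at x = -91 mm of the stand. From here two side guides, 10 mm tall, converge from 94 mm apart to 84 mm apart at x = -60 mm and run on straight to x = +45 mm. From x = -60 to -30 mm each guide has a lip that overhangs inwards by 8 mm, its underside 12 mm above the bed: the bead (10 mm) must pass low under the lips.
- stand_stop (a point): Nearest place of the end stop's face: x = 44 mm of the stand, 5 mm above the bed. The stop, a bar 76 mm wide (y) and 10 mm tall, is clamped together with the clips anywhere from here to 12 mm farther in (x = 44 to 56 mm; call this shift d = 0 to 12 mm). d is not measured: find the stop by feel or sight.
- clip_noses (a point): Midway between the two clip noses for d = 0: x = 30 mm of the stand, 3 mm above the bed. Two steel clips, 14 mm wide, at y = +26 and -26 mm, hinged at x = 90 mm + d, 14 mm above the bed, reach towards the mouth; each has a round nose (radius 3 mm) at x = 30 mm + d, 3 mm above the bed when down, then a tip turned up 28 degrees, ending at x = 2 mm + d, 17 mm above the bed.
- clip_left (a joint): Lift of the clip at +y of the stand, rad, sprung downwards (0.5 N m/rad; the nose, 60 mm from the hinge, presses with 1.3 N when down, 2.2 N on the bead). 0: down, nothing under it; about 0.12: nose on top of the plate's bead; about 0.03: snapped down on the sheet behind the bead.
- clip_right (a joint): The same as clip_left, for the clip at -y of the stand.
- plate: The narrower cover plate, loose, 0.18 to 0.35 kg, flat on the table left or right of the stand: clear sheet 80 mm wide (y), 5 mm thick, from x = -59 mm to a round aluminium bead 10 mm thick along the front edge (axis x = +55, front x = +60 mm). Origin at the centre of the underside, x to the bead (goes in first), z up. Pushing it under both clips takes about 5 to 10 N.
- plate_bar (a point): Grip point on the plate's aluminium lift bar: x = -25 mm, y = 0, 27 mm above the plate's underside. The bar is 50 mm long along x (-50 to 0 mm), 12 mm thick along y, its top 37 mm above the underside. Pinch it across y.
- plate_front (a point): Middle of the front of the plate's bead: x = +60 mm, y = 0, 5 mm above the plate's underside. Fully home it touches the end stop.
- wide_plate: Bystander: a cover plate of the same make but 112 mm wide, for another stand; it does not fit between the guides. Lies on the other side of the stand.
- tin_a: Bystander: food tin, 74 mm across, 110 mm tall; origin at the centre of its base.
- tin_b: Bystander: a tin like the other.
- jar: Bystander: jar with a lid, 70 mm across, 100 mm tall; origin at the centre of its base.
- carton: Bystander: orange carton 60 x 140 x 45 mm; origin at the centre of its underside.
- tape_roll: Bystander: cardboard ring 96 mm across, 48 mm tall, lying flat; origin at the centre of its underside.
- packet: Bystander: packet 90 x 60 x 30 mm; origin at the centre of its underside.
There are look-alikes about, which are no part of the job. Leave any blue look-alike of the plate alone.

How it is judged:
On the way:
1. the plate's bead is under both clips, which have ridden up on it (value of joint each of clip_left, clip_right above 0.07 rad and x of plate_front in the frame of stand above 0.015 m and z of plate in the frame of stand below 0.026 m).
At the end, for the whole second after the job is handed in: The plate lies flat on the stand's bed between the guides, the front of its bead at least 41.5 mm along the stand, within 4 mm of the centre line, in line with the stand within 0.06 rad; both clips have snapped down on the sheet behind the bead (clip joints 0.012 to 0.055 rad); the plate is at rest (x of plate_front in the frame of stand above 0.0415 m and y of plate in the frame of stand between -0.004 and 0.004 m and z of plate in the frame of stand between 0.018 and 0.022 m and angle between the x axis of plate and the x axis of stand, either way round below 0.06 rad and angle between plate's own z axis and vertical below 0.04 rad and value of joint clip_left between 0.012 and 0.055 rad and value of joint clip_right between 0.012 and 0.055 rad and linear speed of plate below 0.01 m/s); the robot touches nothing.
It fails at once if the plate presses on the stand or its clips with more than 25 N (contact force between plate and stand above 25 N).
It fails at once if the wide plate or one of the groceries is shifted by more than 30 mm (distance of any of wide_plate, tin_a, tin_b, jar, carton, tape_roll, packet from where it was at the start of the episode above 0.03 m).
It also fails if it takes over 69 s, if anything falls off the work surface, if the arm or the gripper's body presses on something with over 40 N, if the wrist force passes 120 N, or if a joint passes its speed limit or range.

ROBOT

A 6-joint arm with a two-finger parallel gripper is mounted at the origin on the work surface. World frame = base frame: x ahead of the robot, y to its left, z up, the work surface at z = 0. Lengths are in m, angles in rad, forces in N, time in s.
With the tool pointing down it reaches from about 0.25 to 0.775 m from the base axis. Payload 4 kg.
Tool frame: the origin (TCP) lies midway between the tips of the shut fingers; the grasp point (between the pads) lies 19 mm behind it; z points along the fingers, y is the line along which they close (so a half turn about z gives the same grasp; the last joint's range is limited). The gripper opens to 94 mm and grips with 3 to 60 N. Pads are 16 mm wide; open, the fingers measure 119 mm over their backs; the gripper's body (75 mm by 177 mm) begins 78 mm behind the grasp point.
Start: joints at [-1.324, 0.087, 1.371, -0, 1.684, -0.103], TCP at [0.188, -0.517, 0.18] pointing down, gripper open.
Joint ranges: [-3.1, 3.1], [-0.76, 2.03], [0.27, 2.55], [-1.08, 4.22], [0.17, 2.65], [-2.57, 2.57]. Speed limits (rad/s): [2.79, 2.79, 3.14, 3.14, 3.14, 3.14].

INTERFACE

Orientations are given as [roll, pitch, yaw] about the fixed x, y, z axes, in that order (R = Rz(yaw) Ry(pitch) Rx(roll)).
In Python, from bench import sensors, eyes, job gives the robot as it stands.
- The arm moves only by the tool arm_command, never from a script. Its argument "series" is a list of rows, each a list of 7 numbers: the opening, from 0 (shut) to 1 (fully open), then the shift along the tool's x, y, z in cm, then the turn, a rotation vector about the tool's x, y, z in rad. In form: [[fingers, dx, dy, dz, wx, wy, wz], ...]. A call has 1 to 20 rows; each row shifts and turns the commanded pose from where the row before left it, along the tool's axes as they then stand; what a row does not reach is not made up. A row lasts 1/10 s, in which the tool goes at most 50 mm and 8.59 degrees, less where a joint would pass 70% of its speed; a pose out of reach is approached as far as the arm can. A call with a gripper value outside its range is refused whole. The fingers move at their own pace and stop on an object; the grip force is fixed at half the most. Time passes only in rows, so rows that do not move let the fingers close. It gives the time, the measured TCP pose, the force and the opening at its end, in the units of the state.
- sensors.get_obs(): the state, without advancing time (a new reading comes with each control period).
- eyes.snapshot(name): name is "scene" or "top" or "wrist"; returns the picture (480x640x3 uint8, blue, green, red); there is no depth.
- eyes.get_calibration(name): a dict with "mtx" (3x3 intrinsics, pixels), "k1" (the pictures are not rectified: a ray, as slopes to the right and down, at radius r is drawn at 1 + k1 r^2 times it, then the intrinsics apply), "R" (3x3) and "t" (3): a world point X has camera coordinates R X + t. Camera axes: x right, y down, z forward; pixel columns grow to the right and rows downward; lengths in m; the calibration is good to about 2 mm. A picture is of the moment at which its call begins: read the wrist's pose just before it. get_calibration takes no time and is no camera call; for the wrist camera it gives the pose at the moment of the call.
- job.close_job(): hands the job in, once; it reports no verdict.
The state is a dict: "time": time; "joint_positions": joint angles; "qvel": joint speeds; "joint_torque": joint torques, N m; "tool_pos": TCP position; "ee_rot": TCP orientation; "wrist_force": force on the tool from outside, world axes, zero at the start; "wrist_torque": the same for the moment, N m; "width": finger opening in m.
Only numpy, scipy, OpenCV 4.12 (cv2) and the standard library are available. Lean on these libraries where they do the work, as an engineer would, in place of code of your own. Each camera call takes 0.05 s, during which the arm holds its last target. There are 200 camera calls.

## Working session

There is one attempt and no reset: what is moved stays moved. The work goes in short steps, Python scripts to look and compute and a tool call to move; the robot and the scene stay as the last step left them, time stands still between calls to the robot, and variables do not carry over. Pictures are saved under pics/ and viewed, on a budget of 10 in all, crops included, one or two more only if the job needs it, and the job is handed in when it is done.

Besides the shell and the picture viewer there is one more tool, called after "Call:" by a JSON object that holds its "name" and its "arguments", one argument or row to a line. arm_command: Moves the arm, as the interface text tells. Its arguments: {"type":"object","properties":{"series":{"type":"array","items":{"type":"array","items":{"type":"number"}}}},"required":["series"]}

```bash
mkdir -p pics
python3 - <<'E'
from bench import sensors, eyes, job
import cv2, numpy as np
o=sensors.get_obs()
print({k:np.round(v,3).tolist() for k,v in o.items()})
for n in("scene","top"):
    cv2.imwrite(f"pics/{n}0.png",eyes.snapshot(n)); c=eyes.get_calibration(n); print(n,c)
E
```

```text
{'time': 0.0, 'joint_positions': [-1.324, 0.088, 1.372, -0.0, 1.684, -0.103], 'qvel': [0.003, -0.001, -0.001, 0.0, 0.002, -0.0], 'joint_torque': [0.002, -34.017, -30.243, 0.072, 0.033, -0.0], 'tool_pos': [0.188, -0.516, 0.179], 'ee_rot': [-3.139, -0.0, 0.35], 'wrist_force': [0.378, 0.11, -0.048], 'wrist_torque': [0.019, -0.028, 0.043], 'width': 0.094}
scene {'mtx': array([[536.91583499,   0.        , 318.43423315],
       [  0.        , 536.91583499, 239.4076758 ],
       [  0.        ,   0.        ,   1.        ]]), 'k1': -0.1462921577322168, 'R': array([[ 0.45052116,  0.89275349,  0.00467903],
       [ 0.67817371, -0.3388172 , -0.65213751],
       [-0.5806127 ,  0.29697495, -0.75808626]]), 't': array([-0.23164096, -0.31784215,  1.50979265])}
top {'mtx': array([[604.945423  ,   0.        , 322.12644828],
       [  0.        , 604.945423  , 236.0312387 ],
       [  0.        ,   0.        ,   1.        ]]), 'k1': 0.015777181116026037, 'R': array([[ 0.025925  , -0.99957489,  0.0133394 ],
       [-0.9917821 , -0.02739065, -0.12497208],
       [ 0.12528433, -0.00998988, -0.99207058]]), 't': array([-0.04424377,  0.53740251,  1.56287672])}
```

View pics/top0.png

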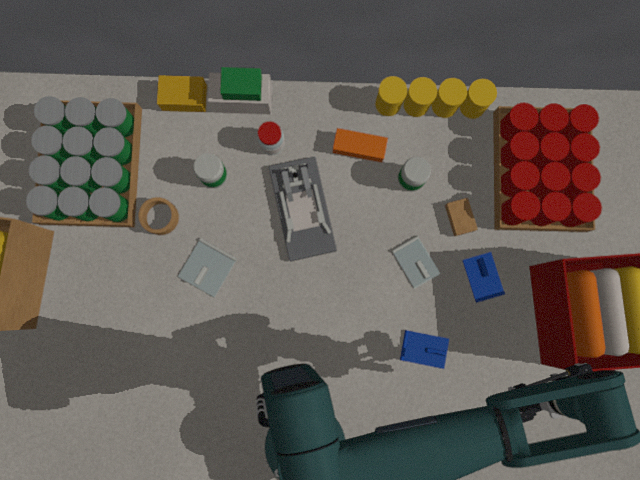

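View pics/scene0.png

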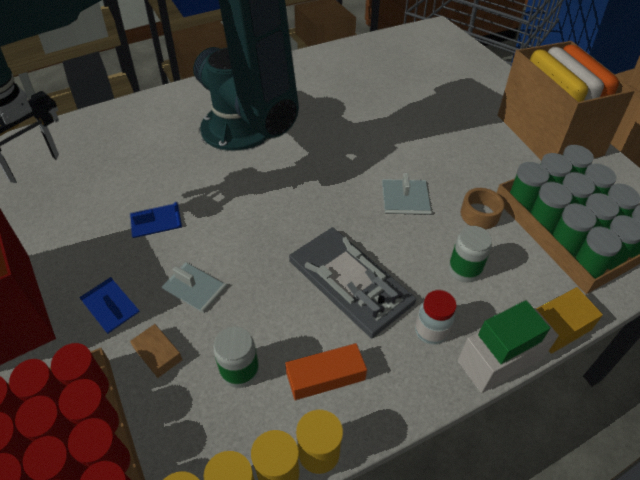

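Top view: the stand is at about (302,208), with its mouth at the bottom near (303,250). The light plates are at (206,267) and (415,261), and the right one looks narrower. Next I'll enlarge these.

```bash
cat > h.py <<'E'
from bench import sensors, eyes, job
import cv2, numpy as np
def ray(c,uv):
    K=c["mtx"]; d=(np.array(uv,float)-K[:2,2])/[K[0,0],K[1,1]]; s=d.copy()
    for _ in range(20): s=d/(1+c["k1"]*(s@s))
    return -c["R"].T@c["t"], c["R"].T@np.array([*s,1.])
def atz(c,uv,z):
    o,r=ray(c,uv); return o+r*(z-o[2])/r[2]
def proj(c,X):
    p=c["R"]@np.asarray(X,float)+c["t"]; s=p[:2]/p[2]; s=s*(1+c["k1"]*(s@s))
    return s*[c["mtx"][0,0],c["mtx"][1,1]]+c["mtx"][:2,2]
E
python3 - <<'E'
import cv2,numpy as np
a=cv2.imread("pics/top0.png"); 
cr=lambda im,x,y,w,h,s: cv2.convertScaleAbs(cv2.resize(im[y:y+h,x:x+w],None,fx=s,fy=s,interpolation=cv2.INTER_CUBIC),alpha=1.2)
o=np.zeros((600,800,3),np.uint8)
def put(i,x,y): o[y:y+i.shape[0],x:x+i.shape[1]]=i
put(cr(a,260,148,86,118,5),0,0)       # u=260+x/5, v=148+y/5
put(cr(a,385,232,60,60,5),440,0)      # u=385+(x-440)/5, v=232+y/5
put(cr(a,175,235,60,60,5),440,300)    # u=175+(x-440)/5, v=235+(y-300)/5
cv2.imwrite("pics/c1.png",o)
E
```

```text
(no output)
```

View pics/c1.png

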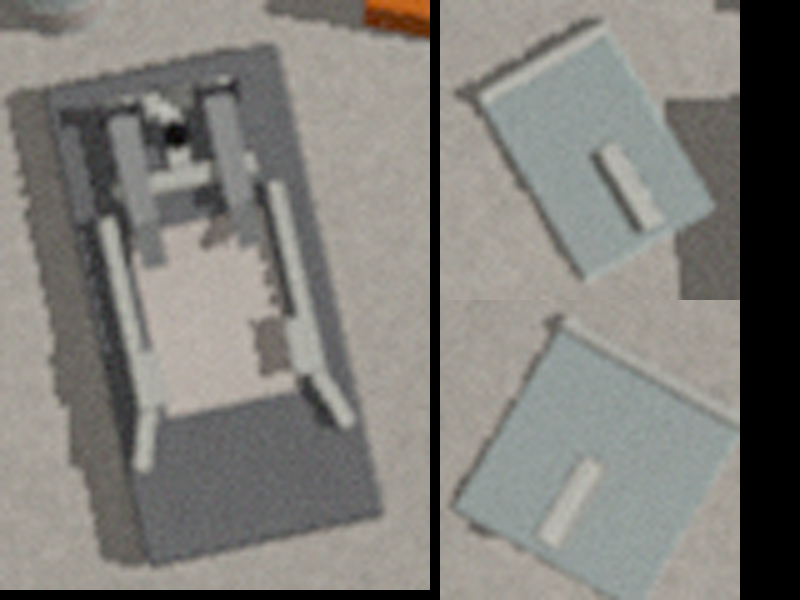

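The right-hand plate is narrower. In the crop its bead tips are at (483,95) and (605,28) and its rear corners at (585,278) and (713,208). The stand's top corners are at (153,565), (382,515), (48,90) and (278,45).

Run:
```python
from h import *
c=eyes.get_calibration("top")
P=lambda x,y:(385+(x-440)/5,232+y/5)
S=lambda x,y:(260+x/5,148+y/5)
pl=[atz(c,P(*q),z)[:2] for q,z in [((483,95),.008),((605,28),.008),((585,278),.005),((713,208),.005)]]
bl,br,rl,rr=pl
print("plate corners",np.round(pl,4)); print("w",np.linalg.norm(bl-br),np.linalg.norm(rl-rr),"len",np.linalg.norm(bl-rl),np.linalg.norm(br-rr))
f=(bl+br)/2-(rl+rr)/2; print("centre",sum(pl)/4,"yaw",np.arctan2(f[1],f[0]), "from w", np.arctan2(*( (br-bl+rr-rl)*[1,-1])[::1]))
b=[atz(c,P(*q),.037)[:2] for q in [(607,146),(650,222)]]; print("bar ends",b,"len",np.linalg.norm(b[0]-b[1]),"yaw",np.arctan2(*(b[0]-b[1])[::-1]),"mid",sum(b)/2)
for h in (.02,.026,.032):
    s=[atz(c,S(*q),h)[:2] for q in [(153,565),(382,515),(48,90),(278,45)]]
    m=(s[0]+s[1])/2; e=(s[2]+s[3])/2; d=e-m; u=d/np.linalg.norm(d)
    w=(s[0]-s[1]+s[2]-s[3]); 
    print(h,"w",np.linalg.norm(s[0]-s[1]),np.linalg.norm(s[2]-s[3]),"L",np.linalg.norm(s[0]-s[2]),np.linalg.norm(s[1]-s[3]),"yaw",np.arctan2(d[1],d[0]),np.arctan2(-w[0],w[1]),"origin",(m+e)/2+u*.008)
```

```text
plate corners [[ 0.5066 -0.2225]
 [ 0.5445 -0.2877]
 [ 0.4104 -0.2784]
 [ 0.4496 -0.3466]]
w 0.07546075072234126 0.07866670730755781 len 0.11119280670367068 0.11173834952031296
centre [ 0.47777419 -0.28381112] yaw 0.5405258196105701 from w 0.5240764646740079
bar ends [array([ 0.47841542, -0.28423208]), array([ 0.4391343 , -0.30699364])] len 0.04539927815492172 yaw 0.5251744351386487 mid [ 0.45877486 -0.29561286]
0.02 w 0.12428912387013402 0.12664263859896038 L 0.26351330920005184 0.26153103760396523 yaw 0.24451852469086824 0.2350506319433865 origin [0.62132678 0.02511472]
0.026 w 0.12382252479579323 0.12616720409510077 L 0.2625240427033494 0.26054921283718296 yaw 0.24451852469086827 0.23505063194338618 origin [0.62029351 0.02497555]
0.032 w 0.12335592572145256 0.12569176959124112 L 0.2615347762066472 0.2595673880704004 yaw 0.2445185246908683 0.23505063194338577 origin [0.61926023 0.02483638]
```

Call:
{"name": "arm_command", "arguments": {
  "series": [
    [1,2.36,-0.81,0,0,0,0],
    [1,2.36,-0.81,0,0,0,0],
    [1,2.36,-0.81,0,0,0,0],
    [1,2.36,-0.81,0,0,0,0],
    [1,2.36,-0.81,0,0,0,0],
    [1,2.36,-0.81,0,0,0,0],
    [1,2.36,-0.81,0,0,0,0],
    [1,2.36,-0.81,0,0,0,0],
    [1,2.36,-0.81,0,0,0,0],
    [1,2.36,-0.81,0,0,0,0],
    [1,2.36,-0.81,0,0,0,0],
    [1,2.36,-0.81,0,0,0,0],
    [1,2.36,-0.81,0,0,0,0],
    [1,2.36,-0.81,0,0,0,0],
    [1,0,0,0,0,0,-0.09],
    [1,0,0,0,0,0,-0.09],
    [1,0,0,0,0,0,0],
    [1,0,0,0,0,0,0]
  ]
}}

```text
time: 1.9
tool_pos: [0.4598, -0.2968, 0.1799]
ee_rot: [-3.141, 0.0, 0.528]
wrist_force: [-0.1, -0.0, -0.1]
width: 0.0943
```

Run:
```python
from h import *
o=sensors.get_obs();c=eyes.get_calibration("wrist");cv2.imwrite("pics/w1.png",eyes.snapshot("wrist"))
np.savez("w1.npz",**c); print(c, o["tool_pos"],o["ee_rot"])
```

```text
{'mtx': array([[432.28406011,   0.        , 316.86209366],
       [  0.        , 432.28406011, 240.95017549],
       [  0.        ,   0.        ,   1.        ]]), 'k1': -0.05164064956073548, 'R': array([[ 5.03439168e-01, -8.64030665e-01,  1.18071645e-04],
       [-8.36694590e-01, -4.87477323e-01,  2.49615751e-01],
       [-2.15618106e-01, -1.25765136e-01, -9.68344961e-01]]), 't': array([-0.48769409,  0.21298528,  0.45151529])} [ 0.45981016 -0.29684024  0.17992422] [-3.14087866e+00  3.84972090e-04  5.27876438e-01]
```

View pics/w1.png

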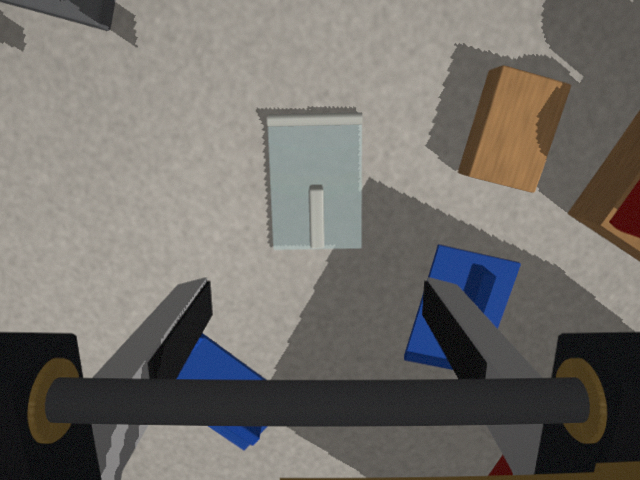

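The wrist view shows the plate with its bead front at (266–363,116), its rear corners at (272,248) and (362,248), and its bar running from about (317,187) to (317,247).

Run:
```python
from h import *
c=dict(np.load("w1.npz"));c["k1"]=float(c["k1"])
A=lambda u,v,z: atz(c,(u,v),z)[:2]
bl,br,rl,rr=A(266,116,.008),A(363,115,.008),A(272,247,.005),A(362,247.5,.005)
print("w",np.linalg.norm(bl-br),np.linalg.norm(rl-rr),"len",np.linalg.norm((bl+br-rl-rr)/2))
f=bl+br-rl-rr;print("yaw",np.arctan2(f[1],f[0]),"ctr",(bl+br+rl+rr)/4)
a,b=A(317,187,.037),A(317.5,247,.037);print("bar",a,b,np.linalg.norm(a-b),np.arctan2(*(a-b)[::-1]),(a+b)/2)
```

```text
w 0.0814772189598719 0.08186647902747071 len 0.11552304747705386
yaw 0.546000810526997 ctr [ 0.48098332 -0.28310992]
bar [ 0.48255141 -0.28339888] [ 0.43956646 -0.30893075] 0.04999581972068896 0.5359756307193945 [ 0.46105894 -0.29616481]
```

Call:
{"name": "arm_command", "arguments": {
  "series": [
    [0.8,0.12,0,1.5,0,0,-0.01],
    [0.6,0,0,1.5,0,0,0],
    [0.6,0,0,1.5,0,0,0],
    [0.6,0,0,1.5,0,0,0],
    [0.6,0,0,1.5,0,0,0],
    [0.6,0,0,1.5,0,0,0],
    [0.6,0,0,1.5,0,0,0],
    [0.6,0,0,1.5,0,0,0],
    [0.6,0,0,1.5,0,0,0],
    [0.6,0,0,1.5,0,0,0],
    [0.6,0,0,1.0,0,0,0],
    [0.6,0,0,0.7,0,0,0],
    [0.6,0,0,0.3,0,0,0],
    [0.6,0,0,0,0,0,0],
    [0.3,0,0,0,0,0,0],
    [0,0,0,0,0,0,0],
    [0,0,0,0,0,0,0],
    [0,0,0,0,0,0,0],
    [0,0,0,0,0,0,0],
    [0,0,0,0,0,0,0]
  ]
}}

```text
time: 3.95
tool_pos: [0.461, -0.2963, 0.0104]
ee_rot: [-3.141, 0.0, 0.54]
wrist_force: [-0.3, 2.5, 0.4]
width: 0.0119
```

Call:
{"name": "arm_command", "arguments": {
  "series": [
    [0,0,0,-1,0,0,0],
    [0,0,0,-2,0,0,0],
    [0,0,0,-2.5,0,0,0],
    [0,0,0,-2.5,0,0,0],
    [0,0,0,-2.5,0,0,0],
    [0,0,0,-2.5,0,0,0],
    [0,0,0,-2.5,0,0,0],
    [0,0,0,-2.5,0,0,0],
    [0,0,0,0,0,0,0]
  ]
}}

```text
time: 4.85
tool_pos: [0.4628, -0.2977, 0.1953]
ee_rot: [3.133, -0.003, 0.54]
wrist_force: [-0.2, 0.7, -1.7]
width: 0.0101
```

Call:
{"name": "arm_command", "arguments": {
  "series": [
    [0,0.6,-1,0,0,0,0],
    [0,1.24,-2,0,0,0,0],
    [0,1.24,-2,0,0,0,0],
    [0,1.24,-2,0,0,0,0],
    [0,1.24,-2,0,0,0,0],
    [0,1.24,-2,0,0,0,0],
    [0,1.24,-2,0,0,0,0],
    [0,1.24,-2,0,0,0,0],
    [0,1.24,-2,0,0,0,0],
    [0,1.24,-2,0,0,0,0],
    [0,1.24,-2,0,0,0,0],
    [0,1.24,-2,0,0,0,0],
    [0,0.64,-1,0,0,0,0],
    [0,0,0,0,0,0,0.1],
    [0,0,0,0,0,0,0.1],
    [0,0,0,0,0,0,0.1],
    [0,0,0,0,0,0,0],
    [0,0,0,0,0,0,0],
    [0,0,0,0,0,0,0]
  ]
}}

```text
time: 6.75
tool_pos: [0.465, -0.014, 0.1898]
ee_rot: [-3.141, 0.001, 0.241]
wrist_force: [-0.4, -0.1, -2.4]
width: 0.0102
```

Run:
```python
from h import *
o=sensors.get_obs();c=eyes.get_calibration("wrist");cv2.imwrite("pics/w2.png",eyes.snapshot("wrist"))
np.savez("w2.npz",**c); print(-c["R"].T@c["t"],o["tool_pos"],o["ee_rot"],o["wrist_force"],o["wrist_torque"],o["width"])
```

```text
[0.53404813 0.00310366 0.39392048] [ 0.46499238 -0.01401756  0.18976978] [-3.14132660e+00  1.04982681e-03  2.40998118e-01] [-0.42666132 -0.12530227 -2.39439536] [-0.01356026  0.03431366  0.03281269] 0.01018853801972783
```

View pics/w2.png

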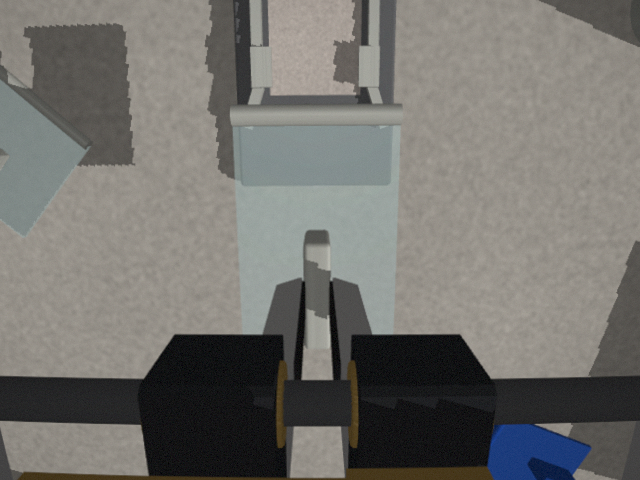

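The wrist view shows the held plate with its bead at rows 103–124 (cols 231–402). The block's front edge is seen through the sheet at (241–391,185). The guide lips are at cols 250–271 and 358–380, rows 46–87.

Run:
```python
from h import *
from scipy.spatial.transform import Rotation as Ro
c=dict(np.load("w2.npz"));c["k1"]=float(c["k1"])
T=np.array([.46499,-.01402,.18977]);Rt=Ro.from_euler("xyz",[-3.14133,.00105,.241]).as_matrix()
print("expected in hand (plate x,y,z):")
for n,p in dict(beadL=(.055,.04,.010),beadR=(.055,-.04,.010),frontM=(.060,0,.005),barF=(0,0,.037),barB=(-.05,0,.037),barFl=(0,.006,.037)).items():
    q=np.array([p[0]+.025,-p[1],.0104-p[2]])
    print(n,np.round(proj(c,T+Rt@q),1))
import itertools
def fr(o,y): return np.array([[np.cos(y),-np.sin(y)],[np.sin(y),np.cos(y)]]).T
o=np.array([.6203,.025])
for h in (.02,.026,.032):
    print("h",h)
    for n,uv,dz in [("edgeL",(241,185),0),("edgeR",(391,185),0),("lipLm",(271,87),.015),("lipLf",(271,47),.015),("lipRm",(359,87),.015),("lipRf",(359,47),.015),("gLf",(268,0),.01),("gRf",(367,0),.01)]:
        X=atz(c,uv,h+dz)[:2]; print("  ",n,np.round(fr(o,.24)@(X-o),4))
```

```text
expected in hand (plate x,y,z):
beadL [229.1 110.1]
beadR [404.4 110.1]
frontM [316.8  99.2]
barF [316.9 241.6]
barB [316.9 348. ]
barFl [302.8 241.6]
h 0.02
   edgeL [-0.1355  0.0646]
   edgeR [-0.1354 -0.0654]
   lipLm [-0.056   0.0352]
   lipLf [-0.0262  0.0346]
   lipRm [-0.0559 -0.0344]
   lipRf [-0.0261 -0.0337]
   gLf [0.0091 0.0367]
   gRf [ 0.0091 -0.0397]
h 0.026
   edgeL [-0.1347  0.0636]
   edgeR [-0.1347 -0.0643]
   lipLm [-0.0565  0.0346]
   lipLf [-0.0272  0.034 ]
   lipRm [-0.0565 -0.0338]
   lipRf [-0.0272 -0.0332]
   gLf [0.0075 0.0361]
   gRf [ 0.0075 -0.0391]
h 0.032
   edgeL [-0.134   0.0625]
   edgeR [-0.1339 -0.0633]
   lipLm [-0.0571  0.034 ]
   lipLf [-0.0283  0.0334]
   lipRm [-0.057  -0.0332]
   lipRf [-0.0282 -0.0326]
   gLf [0.0058 0.0355]
   gRf [ 0.0059 -0.0384]
```

Run:
```python
from h import *
from scipy.spatial.transform import Rotation as Ro
c=dict(np.load("w2.npz"));c["k1"]=float(c["k1"])
T=np.array([.46499,-.01402,.18977]);Rt=Ro.from_euler("xyz",[-3.14133,.00105,.241]).as_matrix()
for a in (0,.02,.04,.06):
    M=Ro.from_euler("y",a).as_matrix() # plate frame nose-down
    def P(p):
        d=M@(np.array(p)-[-.025,0,.027]); return proj(c,T+Rt@np.array([d[0],-d[1],-.019-d[2]+.0026]))
    t=np.linspace(0,6.28,60); r=np.array([P((.055+.005*np.cos(x),0,.005+.005*np.sin(x))) for x in t])[:,1]
    w=P((.055,-.04,.006))[0]-P((.055,.04,.006))[0]
    print(a,"bead rows",r.min().round(1),r.max().round(1),"width",w.round(1),"bar front top/base",P((0,0,.037))[1].round(1),P((0,0,.005))[1].round(1),"bar back",P((-.05,0,.037))[1].round(1))
g=cv2.cvtColor(cv2.imread("pics/w2.png"),6)
print(g[96:132,300:330].mean(1).astype(int)); print("bead row 112", g[112,224:240],g[112,396:410]); print(g[222:250,313:321].mean(1).astype(int))
```

```text
0 bead rows 99.2 121.3 width 171.7 bar front top/base 241.5 225.3 bar back 347.8
0.02 bead rows 100.4 122.4 width 170.3 bar front top/base 240.7 226.0 bar back 348.0
0.04 bead rows 101.7 123.5 width 169.0 bar front top/base 240.0 226.7 bar back 348.1
0.06 bead rows 103.1 124.7 width 167.6 bar front top/base 239.3 227.4 bar back 348.1
[ 87  87  88  88  88  87  88  86  87  99 110 117 125 133 140 150 156 160
 163 159 156 155 154 153 150 146 144 140 130 124 141 142 142 141 141 142]
bead row 112 [ 87  87  87  89  87  98 148 152 151 150 152 150 149 149 152 150] [155 157 154 155 156 155 156 152 152 149 150 145 146 145]
[162 160 160 160 161 161 161 141 103  80  79  81  80  81  81  81  80  80
  81  82  85  95 111 124 137 148 154 155]
```

Call:
{"name": "arm_command", "arguments": {
  "series": [
    [0,0,-0.1,1,0,0,0],
    [0,0,0,2,0,0,0],
    [0,0,0,2,0,0,0],
    [0,0,0,2,0,0,0],
    [0,0,0,2,0,0,0],
    [0,0,0,2,0,0,0],
    [0,0,0,2,0,0,0],
    [0,0,0,1,0,0,0],
    [0,0,0,0.4,0,0,0],
    [0,0,0,0,0,0,0],
    [0,0,0,0,0,0,0]
  ]
}}

```text
time: 7.9
tool_pos: [0.4659, -0.0131, 0.0473]
ee_rot: [3.141, -0.002, 0.24]
wrist_force: [0.5, 0.8, -2.0]
width: 0.0102
```

Call:
{"name": "arm_command", "arguments": {
  "series": [
    [0,0,0,0.2,0,0,0],
    [0,0,0,0.2,0,0,0],
    [0,0,0,0.2,0,0,0],
    [0,0,0,0,0,0,0],
    [0,0,0,0,0,0,0]
  ]
}}

```text
time: 8.4
tool_pos: [0.4651, -0.013, 0.0403]
ee_rot: [3.142, 0.0, 0.24]
wrist_force: [0.3, -0.2, -1.1]
width: 0.0103
```

Call:
{"name": "arm_command", "arguments": {
  "series": [
    [0,0,0,0.1,0,0,0],
    [0,0,0,0.0,0,0,0],
    [0,0,0,0,0,0,0]
  ]
}}

```text
time: 8.7
tool_pos: [0.4651, -0.013, 0.0393]
ee_rot: [3.142, 0.0, 0.24]
wrist_force: [0.2, 0.3, -1.0]
width: 0.0105
```

Call:
{"name": "arm_command", "arguments": {
  "series": [
    [0,0,0,0.1,0,0,0],
    [0,0,0,0.0,0,0,0],
    [0,0,0,0,0,0,0]
  ]
}}

```text
time: 9.0
tool_pos: [0.4651, -0.013, 0.0383]
ee_rot: [3.142, 0.0, 0.24]
wrist_force: [-0.3, 0.1, -1.6]
width: 0.0104
```

Call:
{"name": "arm_command", "arguments": {
  "series": [
    [0,0,0,0.1,0,0,0],
    [0,0,0,0.0,0,0,0],
    [0,0,0,0.1,0,0,0],
    [0,0,0,0,0,0,0],
    [0,0,0,0,0,0,0]
  ]
}}

```text
time: 9.5
tool_pos: [0.4651, -0.013, 0.0363]
ee_rot: [3.142, 0.0, 0.24]
wrist_force: [0.5, 1.0, -2.1]
width: 0.0107
```

Call:
{"name": "arm_command", "arguments": {
  "series": [
    [0,0,0,0.1,0,0,0],
    [0,0,0,0.0,0,0,0],
    [0,0,0,0.1,0,0,0],
    [0,0,0,0,0,0,0],
    [0,0,0,0,0,0,0]
  ]
}}

```text
time: 10.0
tool_pos: [0.4651, -0.013, 0.0343]
ee_rot: [3.142, 0.0, 0.24]
wrist_force: [-0.4, -0.6, -1.9]
width: 0.0103
```

Run:
```python
from h import *
o=sensors.get_obs();c=eyes.get_calibration("wrist");im=eyes.snapshot("wrist")
np.savez("w3.npz",**c); print(o["tool_pos"],o["ee_rot"],o["wrist_force"],o["wrist_torque"],o["width"])
cs=eyes.get_calibration("scene");s=eyes.snapshot("scene")
print(proj(cs,o["tool_pos"]))
cv2.imwrite("pics/w3.png",np.hstack([im[0:330,140:490],cv2.resize(s[215:345,270:420],(381,330),interpolation=cv2.INTER_CUBIC)]))
```

```text
[ 0.46509703 -0.01303793  0.03433339] [3.14154335e+00 4.20690029e-05 2.39740559e-01] [-0.37473964 -0.64691207 -1.93664681] [-0.03268729 -0.0007853  -0.0032632 ] 0.01026783583921587
[303.5324446  230.35662845]
```

View pics/w3.png

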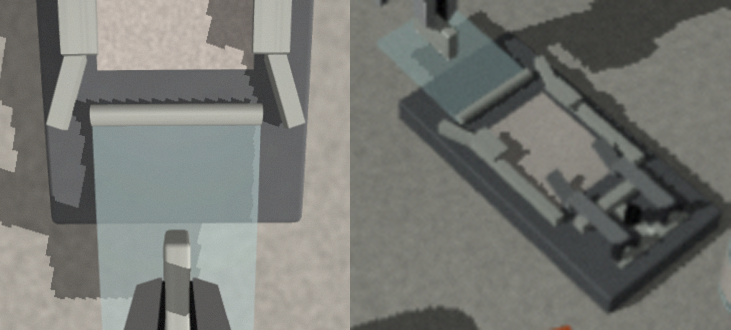

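The picture shows the plate just above the bed at the mouth, with its bead (crop cols 90–262) centred between the lips (97–253). I'll keep lowering it.

Call:
{"name": "arm_command", "arguments": {
  "series": [
    [0,0,0,0.1,0,0,0],
    [0,0,0,0.0,0,0,0],
    [0,0,0,0.1,0,0,0],
    [0,0,0,0,0,0,0],
    [0,0,0,0,0,0,0]
  ]
}}

```text
time: 10.6
tool_pos: [0.4652, -0.013, 0.0324]
ee_rot: [3.141, -0.0, 0.24]
wrist_force: [0.9, -0.8, -0.7]
width: 0.0103
```

Call:
{"name": "arm_command", "arguments": {
  "series": [
    [0,0,0,0.1,0,0,0],
    [0,0,0,0.0,0,0,0],
    [0,0,0,0,0,0,0]
  ]
}}

```text
time: 10.9
tool_pos: [0.4652, -0.0132, 0.032]
ee_rot: [3.141, -0.0, 0.24]
wrist_force: [-2.1, 0.7, 3.2]
width: 0.0102
```

Call:
{"name": "arm_command", "arguments": {
  "series": [
    [0,0,0,0.1,0,0,0],
    [0,0,0,0.0,0,0,0],
    [0,0,0,0,0,0,0]
  ]
}}

```text
time: 11.2
tool_pos: [0.4653, -0.0133, 0.0314]
ee_rot: [3.141, -0.0, 0.24]
wrist_force: [-3.0, -0.6, 6.8]
width: 0.0102
```

Call:
{"name": "arm_command", "arguments": {
  "series": [
    [0,0,0,-0.08,0,0,0],
    [0,0.2,0,0,0,0,0],
    [0,0.3,0,0,0,0,0],
    [0,0.3,0,0,0,0,0],
    [0,0.2,0,0,0,0,0],
    [0,0,0,0,0,0,0]
  ]
}}

```text
time: 11.8
tool_pos: [0.4754, -0.0109, 0.0322]
ee_rot: [3.141, -0.001, 0.24]
wrist_force: [-3.1, -0.7, 7.2]
width: 0.0107
```

Call:
{"name": "arm_command", "arguments": {
  "series": [
    [0,0.3,0,0,0,0,0],
    [0,0.3,0,0,0,0,0],
    [0,0.3,0,0,0,0,0],
    [0,0.1,0,0,0,0,0],
    [0,0,0,0,0,0,0]
  ]
}}

```text
time: 12.3
tool_pos: [0.4851, -0.0086, 0.0323]
ee_rot: [3.141, -0.001, 0.24]
wrist_force: [-2.1, -0.6, 6.9]
width: 0.0104
```

Call:
{"name": "arm_command", "arguments": {
  "series": [
    [0,0.1,0,-0.05,0,0,0],
    [0,0.2,0,0,0,0,0],
    [0,0.2,0,0,0,0,0],
    [0,0.1,0,0,0,0,0],
    [0,0,0,0,0,0,0]
  ]
}}

```text
time: 12.8
tool_pos: [0.4908, -0.0071, 0.0323]
ee_rot: [3.141, -0.0, 0.24]
wrist_force: [-2.4, -1.1, 6.6]
width: 0.0105
```

Call:
{"name": "arm_command", "arguments": {
  "series": [
    [0,0.2,0,0,0,0,0],
    [0,0.2,0,0,0,0,0],
    [0,0.2,0,0,0,0,0],
    [0,0.2,0,0,0,0,0],
    [0,0,0,0,0,0,0]
  ]
}}

```text
time: 13.3
tool_pos: [0.4987, -0.0051, 0.0323]
ee_rot: [3.141, -0.001, 0.24]
wrist_force: [-2.3, -0.2, 6.0]
width: 0.0103
```

Call:
{"name": "arm_command", "arguments": {
  "series": [
    [0,0.25,0,0,0,0,0],
    [0,0.25,0,0,0,0,0],
    [0,0.25,0,0,0,0,0],
    [0,0.25,0,0,0,0,0],
    [0,0.25,0,0,0,0,0],
    [0,0.25,0,0,0,0,0],
    [0,0,0,0,0,0,0]
  ]
}}

```text
time: 14.0
tool_pos: [0.5134, -0.0015, 0.0323]
ee_rot: [3.141, -0.001, 0.24]
wrist_force: [-2.0, -1.1, 5.1]
width: 0.0106
```

Call:
{"name": "arm_command", "arguments": {
  "series": [
    [0,0.25,0,0,0,0,0],
    [0,0.25,0,0,0,0,0],
    [0,0.25,0,0,0,0,0],
    [0,0.25,0,0,0,0,0],
    [0,0.25,0,0,0,0,0],
    [0,0.25,0,0,0,0,0],
    [0,0,0,0,0,0,0]
  ]
}}

```text
time: 14.7
tool_pos: [0.528, 0.0021, 0.0323]
ee_rot: [3.141, -0.001, 0.24]
wrist_force: [-1.7, 0.2, 6.2]
width: 0.011
```

Run:
```python
from h import *
o=sensors.get_obs();c=eyes.get_calibration("wrist");im=eyes.snapshot("wrist")
np.savez("w4.npz",**c); print(o["tool_pos"],o["ee_rot"],o["wrist_force"],o["wrist_torque"],o["width"])
s=eyes.snapshot("scene")
cv2.imwrite("pics/w4.png",np.hstack([im[0:330,140:490],cv2.resize(s[215:345,270:420],(381,330),interpolation=cv2.INTER_CUBIC)]))
```

```text
[0.5279631  0.00208172 0.03234423] [ 3.14095815e+00 -9.25030438e-04  2.39818762e-01] [-1.65394635  0.20327424  6.2190304 ] [-0.07335189  0.4089796  -0.0047395 ] 0.010986835254252062
```

View pics/w4.png

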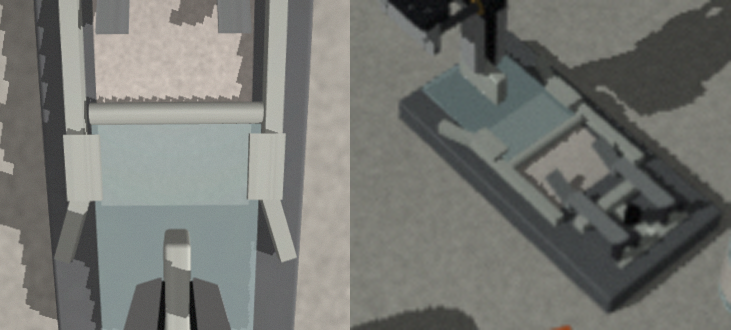

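The bead has passed the lips and sits squarely between the guides, with its front at crop row 101. The clip tips end at row 33. I'll keep sliding slowly.

Call:
{"name": "arm_command", "arguments": {
  "series": [
    [0,0.2,0,0,0,0,0],
    [0,0.2,0,0,0,0,0],
    [0,0.2,0,0,0,0,0],
    [0,0.2,0,0,0,0,0],
    [0,0.2,0,0,0,0,0],
    [0,0.2,0,0,0,0,0],
    [0,0.2,0,0,0,0,0],
    [0,0.2,0,0,0,0,0],
    [0,0.2,0,0,0,0,0],
    [0,0,0,0,0,0,0]
  ]
}}

```text
time: 15.8
tool_pos: [0.5453, 0.0064, 0.0323]
ee_rot: [3.141, -0.001, 0.24]
wrist_force: [-2.3, -0.3, 6.1]
width: 0.0107
```

Run:
```python
from h import *
c=dict(np.load("w4.npz"));c["k1"]=float(c["k1"])
o=np.array([.6203,.025]);y=.24;F=np.array([[np.cos(y),np.sin(y)],[-np.sin(y),np.cos(y)]])
b=.0215
for n,u,v,z in [("bead",140+176,101,.006),("tipL",140+112,33,.017),("tipR",140+230,33,.017),("lipfarL",240,133,.015),("lipmouthL",240,201,.015),("lipmouthR",388,199,.015)]:
    print(n,F@(atz(c,(u,v),b+z)[:2]-o))
```

```text
bead [-1.10264908e-02  2.88977517e-05]
tipL [0.01634664 0.02727529]
tipR [ 0.01630745 -0.02301012]
lipfarL [-0.02537653  0.0343172 ]
lipmouthL [-0.05635239  0.03560306]
lipmouthR [-0.05546487 -0.03357013]
```

Call:
{"name": "arm_command", "arguments": {
  "series": [
    [0,0.2,0,0,0,0,0],
    [0,0.2,0,0,0,0,0],
    [0,0.2,0,0,0,0,0],
    [0,0.2,0,0,0,0,0],
    [0,0.2,0,0,0,0,0],
    [0,0.2,0,0,0,0,0],
    [0,0.2,0,0,0,0,0],
    [0,0,0,0,0,0,0]
  ]
}}

```text
time: 16.6
tool_pos: [0.5589, 0.0097, 0.0323]
ee_rot: [3.141, -0.001, 0.24]
wrist_force: [-1.6, -0.8, 5.4]
width: 0.0102
```

Call:
{"name": "arm_command", "arguments": {
  "series": [
    [0,0.1,0,0,0,0,0],
    [0,0.1,0,0,0,0,0],
    [0,0.1,0,0,0,0,0],
    [0,0.1,0,0,0,0,0],
    [0,0.1,0,0,0,0,0],
    [0,0.1,0,0,0,0,0],
    [0,0,0,0,0,0,0]
  ]
}}

```text
time: 17.3
tool_pos: [0.5645, 0.0111, 0.0323]
ee_rot: [3.141, -0.0, 0.24]
wrist_force: [-2.8, -0.7, 5.2]
width: 0.0105
```

Call:
{"name": "arm_command", "arguments": {
  "series": [
    [0,0.1,0,0,0,0,0],
    [0,0.1,0,0,0,0,0],
    [0,0.1,0,0,0,0,0],
    [0,0.1,0,0,0,0,0],
    [0,0.1,0,0,0,0,0],
    [0,0,0,0,0,0,0]
  ]
}}

```text
time: 17.9
tool_pos: [0.5694, 0.0123, 0.0323]
ee_rot: [3.141, -0.0, 0.24]
wrist_force: [-1.6, -0.2, 6.0]
width: 0.0105
```

Call:
{"name": "arm_command", "arguments": {
  "series": [
    [0,0.1,0,0,0,0,0],
    [0,0.1,0,0,0,0,0],
    [0,0.1,0,0,0,0,0],
    [0,0.1,0,0,0,0,0],
    [0,0,0,0,0,0,0]
  ]
}}

```text
time: 18.4
tool_pos: [0.5718, 0.0129, 0.0323]
ee_rot: [3.141, 0.003, 0.24]
wrist_force: [-6.3, -1.9, 8.0]
width: 0.0103
```

Call:
{"name": "arm_command", "arguments": {
  "series": [
    [0,0.1,0,0,0,0,0],
    [0,0.1,0,0,0,0,0],
    [0,0.1,0,0,0,0,0],
    [0,0.1,0,0,0,0,0],
    [0,0,0,0,0,0,0]
  ]
}}

```text
time: 18.9
tool_pos: [0.5746, 0.0135, 0.0323]
ee_rot: [3.141, 0.005, 0.24]
wrist_force: [-8.7, -1.6, 9.8]
width: 0.0105
```

Call:
{"name": "arm_command", "arguments": {
  "series": [
    [0,0.1,0,0,0,0,0],
    [0,0.1,0,0,0,0,0],
    [0,0.1,0,0,0,0,0],
    [0,0,0,0,0,0,0]
  ]
}}

```text
time: 19.3
tool_pos: [0.577, 0.0141, 0.0323]
ee_rot: [3.141, 0.007, 0.24]
wrist_force: [-10.1, -2.8, 10.4]
width: 0.0106
```

Call:
{"name": "arm_command", "arguments": {
  "series": [
    [0,0,0,-0.1,0,0,0],
    [0,0,0,0,0,0,0]
  ]
}}

```text
time: 19.5
tool_pos: [0.5769, 0.0141, 0.0323]
ee_rot: [3.141, 0.007, 0.24]
wrist_force: [-7.6, -2.4, 7.1]
width: 0.0105
```

Call:
{"name": "arm_command", "arguments": {
  "series": [
    [0,0.1,0,0,0,0,0],
    [0,0.1,0,0,0,0,0],
    [0,0,0,0,0,0,0]
  ]
}}

```text
time: 19.8
tool_pos: [0.5784, 0.0146, 0.0323]
ee_rot: [-3.142, 0.008, 0.24]
wrist_force: [-8.8, -2.0, 7.3]
width: 0.0106
```

Run:
```python
from h import *
o=sensors.get_obs();im=eyes.snapshot("wrist")
print(o["tool_pos"],o["ee_rot"],o["wrist_force"],o["wrist_torque"],o["width"])
s=eyes.snapshot("scene")
cv2.imwrite("pics/w5.png",np.hstack([im[0:330,140:490],cv2.resize(s[215:345,270:420],(381,330),interpolation=cv2.INTER_CUBIC)]))
```

```text
[0.57837518 0.0145744  0.03231467] [-3.14155933  0.0079484   0.23966275] [-8.77187311 -1.967175    7.34459037] [-0.40664396  1.80751472 -0.07424839] 0.010607730259140581
```

View pics/w5.png

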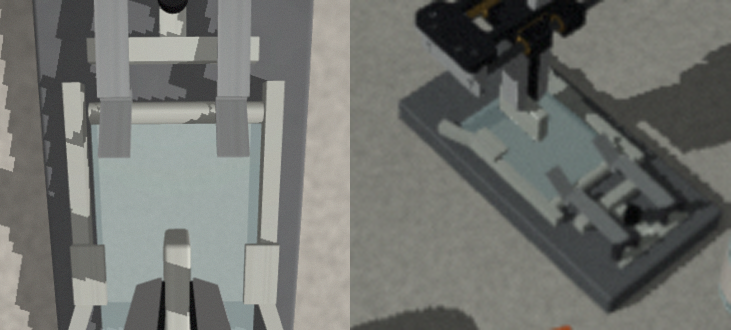

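The bead is under both clips, with the noses at about crop row 97. The stop bar's face is at row 62, about 16 mm ahead.

Call:
{"name": "arm_command", "arguments": {
  "series": [
    [0,0.1,0,0,0,0,0],
    [0,0.1,0,0,0,0,0],
    [0,0.1,0,0,0,0,0],
    [0,0,0,0,0,0,0]
  ]
}}

```text
time: 20.3
tool_pos: [0.5806, 0.0151, 0.0323]
ee_rot: [-3.141, 0.01, 0.24]
wrist_force: [-10.5, -3.3, 8.6]
width: 0.0105
```

Call:
{"name": "arm_command", "arguments": {
  "series": [
    [0,0.1,0,0,0,0,0],
    [0,0.1,0,0,0,0,0],
    [0,0.1,0,0,0,0,0],
    [0,0,0,0,0,0,0]
  ]
}}

```text
time: 20.7
tool_pos: [0.5848, 0.0162, 0.0323]
ee_rot: [-3.141, 0.006, 0.24]
wrist_force: [-6.9, -1.1, 6.6]
width: 0.0105
```

Call:
{"name": "arm_command", "arguments": {
  "series": [
    [0,0.1,0,0,0,0,0],
    [0,0.1,0,0,0,0,0],
    [0,0,0,0,0,0,0]
  ]
}}

```text
time: 21.0
tool_pos: [0.5886, 0.0172, 0.0324]
ee_rot: [-3.142, 0.002, 0.24]
wrist_force: [-3.2, -0.8, 4.8]
width: 0.0106
```

Call:
{"name": "arm_command", "arguments": {
  "series": [
    [0,0.1,0,0,0,0,0],
    [0,0.1,0,0,0,0,0],
    [0,0,0,0,0,0,0]
  ]
}}

```text
time: 21.3
tool_pos: [0.5928, 0.0183, 0.0324]
ee_rot: [3.142, -0.003, 0.24]
wrist_force: [1.8, 0.8, -0.3]
width: 0.0104
```

Call:
{"name": "arm_command", "arguments": {
  "series": [
    [0,0.1,0,0,0,0,0],
    [0,0.1,0,0,0,0,0],
    [0,0,0,0,0,0,0]
  ]
}}

```text
time: 21.6
tool_pos: [0.5932, 0.0184, 0.0324]
ee_rot: [-3.141, 0.001, 0.24]
wrist_force: [0.1, 0.3, 1.1]
width: 0.0104
```

Call:
{"name": "arm_command", "arguments": {
  "series": [
    [0,0.1,0,0,0,0,0],
    [0,0,0,0,0,0,0]
  ]
}}

```text
time: 21.8
tool_pos: [0.5933, 0.0184, 0.0324]
ee_rot: [-3.141, 0.002, 0.24]
wrist_force: [-3.2, -0.5, 1.7]
width: 0.0105
```

Call:
{"name": "arm_command", "arguments": {
  "series": [
    [0,0.1,0,0,0,0,0],
    [0,0.1,0,0,0,0,0],
    [0,0,0,0,0,0,0]
  ]
}}

```text
time: 22.1
tool_pos: [0.5951, 0.0188, 0.0324]
ee_rot: [-3.141, 0.003, 0.24]
wrist_force: [-4.6, -1.2, 3.6]
width: 0.0108
```

Run:
```python
from h import *
o=sensors.get_obs();c=eyes.get_calibration("wrist");im=eyes.snapshot("wrist")
np.savez("w6.npz",**c)
print(o["tool_pos"],o["ee_rot"],o["wrist_force"],o["wrist_torque"],o["width"])
s=eyes.snapshot("scene")
cv2.imwrite("pics/w6.png",np.hstack([im[0:330,140:490],cv2.resize(s[215:345,270:420],(381,330),interpolation=cv2.INTER_CUBIC)]))
```

```text
[0.59513663 0.01880142 0.03239033] [-3.14148962e+00  2.72845170e-03  2.39756858e-01] [-4.63897101 -1.21130842  3.57394686] [-0.25201562  1.00640364 -0.02100115] 0.010789514882299183
```

View pics/w6.png

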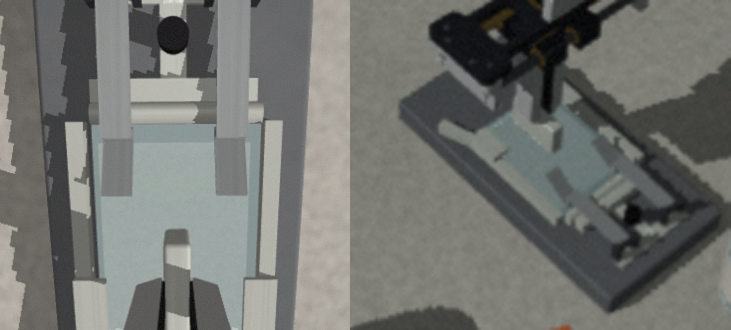

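The bead (rows 101–123) now sits at the stop bar (rows 78–101), and both noses are behind it at row 138. I'll push once more, gently, to confirm.

Call:
{"name": "arm_command", "arguments": {
  "series": [
    [0,0.1,0,0,0,0,0],
    [0,0,0,0,0,0,0]
  ]
}}

```text
time: 22.4
tool_pos: [0.5951, 0.0188, 0.0324]
ee_rot: [-3.141, 0.005, 0.24]
wrist_force: [-7.5, -1.4, 5.2]
width: 0.0107
```

Call:
{"name": "arm_command", "arguments": {
  "series": [
    [0,0.1,0,0,0,0,0],
    [0,0,0,0,0,0,0]
  ]
}}

```text
time: 22.6
tool_pos: [0.5951, 0.0188, 0.0323]
ee_rot: [-3.141, 0.007, 0.24]
wrist_force: [-10.2, -2.0, 5.8]
width: 0.01
```

Call:
{"name": "arm_command", "arguments": {
  "series": [
    [0,0.1,0,0,0,0,0],
    [0,0,0,0,0,0,0]
  ]
}}

```text
time: 22.8
tool_pos: [0.5951, 0.0188, 0.0323]
ee_rot: [-3.141, 0.009, 0.24]
wrist_force: [-11.3, -2.2, 6.3]
width: 0.0106
```

The position holds at 11 N, so the plate is home. I'll relax the push, open and retreat upward.

Call:
{"name": "arm_command", "arguments": {
  "series": [
    [0,-0.3,0,0,0,0,0],
    [0,0,0,-0.05,0,0,0],
    [0.35,0,0,0,0,0,0],
    [0.35,0,0,0,0,0,0],
    [0.35,0,0,0,0,0,0],
    [0.35,0,0,0,0,0,0],
    [0.35,0,0,0,0,0,0],
    [0.35,0,0,-0.5,0,0,0],
    [0.35,0,0,-1,0,0,0],
    [0.35,0,0,-1.5,0,0,0],
    [0.35,0,0,-2,0,0,0],
    [0.35,0,0,-2,0,0,0],
    [0.35,0,0,-2,0,0,0],
    [0.35,0,0,-2,0,0,0],
    [0.35,0,0,0,0,0,0],
    [0.35,0,0,0,0,0,0]
  ]
}}

```text
time: 24.4
tool_pos: [0.5967, 0.019, 0.1443]
ee_rot: [3.141, -0.002, 0.24]
wrist_force: [-0.4, -0.2, -0.2]
width: 0.0329
```

Run:
```python
from h import *
o=sensors.get_obs();c=eyes.get_calibration("wrist");im=eyes.snapshot("wrist")
np.savez("w7.npz",**c)
print(o["tool_pos"],o["wrist_force"],o["width"])
s=eyes.snapshot("scene")
cv2.imwrite("pics/w7.png",np.hstack([im[0:330,140:490],cv2.resize(s[215:345,270:420],(381,330),interpolation=cv2.INTER_CUBIC)]))
```

```text
[0.59674931 0.01901457 0.14433942] [-0.42312946 -0.15171072 -0.2298357 ] 0.03292588709562376
```

View pics/w7.png

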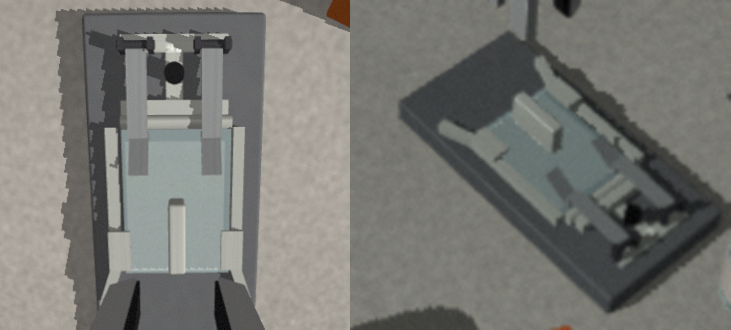

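The plate lies flat with its bead (rows 115–127) touching the stop bar (rows 100–115). Both noses are down behind the bead and the gripper is clear. I'm handing the job in.

Run:
```python
from h import *
c=dict(np.load("w7.npz"));c["k1"]=float(c["k1"])
o=np.array([.6203,.025]);y=.24;F=np.array([[np.cos(y),np.sin(y)],[-np.sin(y),np.cos(y)]])
for n,u,v,z in [("beadL",260,116,.005),("beadR",372,116,.005),("lipL",271,232,.015),("lipR",361,232,.015)]: print(n,F@(atz(c,(u,v),.0215+z)[:2]-o))
print(job.close_job())
```

```text
beadL [0.05694886 0.04042146]
beadR [ 0.05690873 -0.0402136 ]
lipL [-0.02647214  0.03356909]
lipR [-0.02653534 -0.03319695]
the job is handed in; nothing more can be done
None
```

I picked up the narrower clear plate by its lift bar, laid it at the mouth of the stand and slid it under the lips and both clips to the end stop. I then let go and handed the job in at about 24.5 s.

- **Clips:** the wrist force rose to about 11 N along the slide as the bead rode up under the clips, then dropped as they snapped down. The last picture shows both noses down behind the bead.
- **Home position:** with an 11 N push against the stop, the plate did not move. The last picture puts the front of the bead about 53 mm along the stand, centred to within 1 mm and square to it.
- **Force on the stand:** the highest wrist readings gave an estimated contact of about 17 N, under the 25 N limit. I only read the force at the end of each move, so short peaks in between were not seen.
- **Release:** the gripper was clear afterwards, with no force on the wrist. The arm went nowhere near the wide plate, groceries or blue look-alikes, though I didn't measure them again at the end.

Two readings disagreed slightly. The wrist camera put the stand about 4 mm farther along x than the top camera did, and I used the wrist figure. The gripper read 10–11 mm on the 12 mm bar after lifting, but the plate did not noticeably slip.

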